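# Slide a test cassette along the reader's rail into its corner pocket

### The arm

A 7-joint arm with a two-finger parallel gripper is mounted at the origin on the work surface. World frame = base frame: x ahead of the robot, y to its left, z up, the work surface at z = 0. Lengths are in m, angles in rad, forces in N, time in s.
With the tool pointing down it reaches from about 0.425 to 1.025 m from the base axis. Payload 9.4 kg.
Tool frame: the origin (TCP) lies at the very end of the fingers, on their centre line; the grasp point (between the pads) lies 19 mm behind it; x points along the fingers, y is the direction in which the jaws open and shut, and the axes are right-handed (so a half turn about x gives the same grasp; the last joint's range is limited). The gripper opens to 85 mm and grips with 20 to 120 N. Pads are 22 mm wide; open, the fingers measure 114 mm over their backs; the gripper's body (76 mm by 85 mm) begins 54 mm behind the grasp point. The pads swing forward as they close: fully open they stand 13 mm farther back than shut.
Start: joints at [-1.268, 0.599, -0.003, 1.599, 0.002, 0.943, -0.08], TCP at [0.269, 0.673, 0.231] pointing down, gripper open.
Joint ranges: [-2.57, 2.57], [-0.35, 1.97], [-1.29, 1.29], [0.11, 2.56], [-1.05, 4.19], [0.11, 1.86], [-2.63, 2.63]. Speed limits (rad/s): [2.22, 2.22, 3.01, 3.01, 3.14, 3.14, 3.14].

### API

Orientations are given as a unit quaternion [w, x, y, z].
In Python, from workcell import bot gives the robot as it stands. Calls block until the motion is done:
- bot.goto(position, orientation): joint-space move of the TCP to a pose.
- bot.line_to(position, speed=0.15, ori=None, guard=None): straight line of the TCP; ori=None keeps the orientation; speed is the mean speed in m/s. With guard (N) it stops when the force on the tool has changed by that much, and returns True; else False.
- bot.move_j(angles): joint-space move.
- bot.command_gripper(opening, squeeze=None): finger opening in m; squeeze is the grip in N (None keeps the last); returns when the fingers have stopped.
- bot.wait(seconds).
- bot.ik(position, orientation): joint angles nearest the present ones, or None.
- bot.get_image(name): name is "scene" or "top" or "wrist"; returns the picture (400x640x3 uint8, red, green, blue); there is no depth.
- bot.camera_params(name): a dict with "fx", "fy", "cx", "cy" (pixels), "k1" (the pictures are not rectified: a ray, as slopes to the right and down, at radius r is drawn at 1 + k1 r^2 times it, then the intrinsics apply), "rvec" (rotation vector, rad) and "tvec" (3), from world to camera coordinates, as OpenCV has them. Camera axes: x right, y down, z forward; pixel columns grow to the right and rows downward; lengths in m; the calibration is good to about 2 mm. A picture is of the moment at which its call begins: read the wrist's pose just before it. camera_params takes no time and is no camera call; for the wrist camera it gives the pose at the moment of the call.
A pose or a line that the arm cannot do raises bot.IKError and nothing moves.
- bot.job_done(): hands the job in, once; it reports no verdict.
Readings, each from a call of its own:
- bot.current_time_s(): time.
- bot.current_qpos(): joint angles.
- bot.current_joint_velocities(): joint speeds.
- bot.current_tau(): joint torques, N m.
- bot.current_tool_pos(): TCP position.
- bot.current_tcp_rot(): TCP orientation.
- bot.current_wrist_force(): force on the tool from outside, world axes, zero at the start.
- bot.current_ft_torque(): the same for the moment, N m.
- bot.current_finger_gap(): finger opening in m.
Only numpy, scipy, OpenCV 4.12 (cv2) and the standard library are available. Lean on these libraries where they do the work, as an engineer would, in place of code of your own. Each camera call takes 0.05 s, during which the arm holds its last target.

### The job

Without picking it up, push the white test cassette that lies on the reader's deck squarely against the metal rail with the fingertips, then keep it pressed to the rail and slide it along into the corner pocket, until its end is fully home against the end stop and its side lies flush on the rail. The cassette must stay flat on the deck the whole way, and the other things standing around must stay where they are; finish clear of everything.

Things in the scene. Friction and masses are not known exactly. Their poses are not given: they have to be found in the camera images.
- reader: The test reader, fixed: flat grey deck 170 (x) x 320 (y) x 10 mm high, centred on its origin (centre of the underside, on the table; deck top at z = 10 mm). Its yaw varies. The rail runs along the deck's +x side; the corner pocket is at the rail's +y end. Beyond the pocket stands a white pod with a dark screen, y 160 to 235 mm, 45 mm high.
- stop (a point): Middle of the inner face of the pocket's aluminium end stop, at deck level: reader x = 43.5, y = 140 mm. The stop is 53 mm long in x (17 to 70 mm), 10 mm thick, 14 mm high. Axes as the reader's.
- lip (a point): Near end of the pocket's lip, on its inner face, at deck level: reader x = 27, y = 114 mm. The lip stands opposite the rail from y = 114 to 140 mm, 8 mm thick, 12 mm high, with a flared lead-in that begins at y = 107 mm; the pocket is 33 mm wide and open towards -y. Axes as the reader's.
- rail: The aluminium rail fixed to the reader's deck, straight, 300 mm long, 10 mm thick, 14 mm high. Origin: middle of the foot of its inner face (reader x = +60 mm, y = -10 mm, on the deck top); its y axis runs along the rail towards the pocket, its x axis points out of the inner face into the rail (away from the deck).
- pocket (a point): Point on the deck top where the centre of the cassette's underside belongs when it is fully home: reader x = 45 mm, y = 102 mm, z = 10 mm. Axes as the reader's.
- cassette: The test cassette to move: flat white smooth plastic block 30 (x) x 76 (y) x 10 mm high, about 30 g, loose; friction about 0.3 on deck and rail. Origin at the centre of its underside; its long side lies along its y axis. It starts on the deck with its +y end roughly towards the pocket, off the rail and outside the pocket, turned up to 0.4 rad to the rail.
- dropper: Bystander: small white dropper bottle, 18 mm diameter, 45 mm high, standing on the front part of the reader's deck near the pocket; origin at the centre of its underside.
- spare: Bystander: a spare cassette like the other (30 x 76 x 10 mm), lying on the table beside the reader, not on its deck; leave it. Origin at the centre of its underside.
- rack: Bystander: blue tube rack 50 (x) x 130 (y) mm with four capped tubes, 74 mm high, on the table beyond the rail; origin at the centre of its underside.
- timer: Bystander: white countdown timer 50 (x) x 65 (y) x 16 mm, on the table beyond the rail; origin at the centre of its underside.
- gel: Bystander: hand gel bottle 56 mm diameter, 150 mm high, to the right; origin at the centre of its underside.
- strips: Bystander: cardboard carton 60 (x) x 120 (y) x 40 mm, to the right; origin at the centre of its underside.
- cup: Bystander: white plastic cup 70 mm diameter, 90 mm high, at the far left; origin at the centre of its underside.
There are look-alikes about, which are no part of the job. Leave any green or red look-alike of the cassette alone.

How it is judged:
On the way, in this order (a step that is already met when the one before it is completed fails the run):
1. the cassette lies squarely against the rail, still well short of the pocket (55 mm or more to go) (x of cassette in the frame of reader above 0.0425 m and angle between the y axis of cassette and the y axis of reader, either way round below 0.06 rad and y of cassette in the frame of reader below 0.047 m), for 0.1 s.
2. the cassette slides along pressed to the rail at the mouth of the pocket (x of cassette in the frame of reader above 0.0425 m and angle between the y axis of cassette and the y axis of reader, either way round below 0.06 rad and y of cassette in the frame of reader between 0.052 and 0.096 m and contact force between cassette and rail above 0.15 N), for 0.06 s.
At the end, for the whole second after the job is handed in: The cassette lies flat on the deck in the corner pocket, its end within 3 mm of the end stop, its side within 2.5 mm of the rail and parallel to it within 0.06 rad, at rest; bystanders within 15 mm of where they stood (x of cassette in the frame of reader between 0.0425 and 0.0475 m and angle between the y axis of cassette and the y axis of reader, either way round below 0.06 rad and y of cassette in the frame of reader between 0.099 and 0.1045 m and z of cassette in the frame of reader below 0.0125 m and angle between cassette's own z axis and vertical below 0.06 rad and linear speed of cassette below 0.01 m/s); the robot touches nothing.
It fails at once if the cassette is lifted or tipped off the deck (z of cassette in the frame of reader above 0.016 m or angle between cassette's own z axis and vertical above 0.3 rad).
It fails at once if another thing standing around is knocked over or moved over 15 mm (distance of any of dropper, spare, rack, timer, gel, strips, cup from where it was at the start of the episode above 0.015 m or angle between any of dropper, spare, rack, timer, gel, strips, cup's own z axis and vertical above 0.3 rad).
It also fails if it takes over 58 s, if anything falls off the work surface, if the arm or the gripper's body presses on something with over 40 N, if the wrist force passes 120 N, or if a joint passes its speed limit or range.

## Working session

There is one attempt and no reset: what is moved stays moved. The work goes in short steps, each a Python script; the robot and the scene stay as the last script left them, time stands still between calls to the robot, and variables do not carry over. Pictures are saved under pics/ and viewed, and the job is handed in when it is done.

```bash
mkdir -p pics; ls
python3 - <<'E'
from workcell import bot
import cv2
for n in("scene","top","wrist"):
    p=bot.camera_params(n)
    print(n,p)
    cv2.imwrite(f"pics/{n}0.png",bot.get_image(n)[:,:,::-1])
print(bot.current_time_s(),bot.current_tcp_rot(),bot.current_finger_gap())
E
```

```text
pics
scene {'fx': 442.4261282904141, 'fy': 442.4261282904141, 'cx': 326.8622193714612, 'cy': 207.11057220893284, 'k1': 0.04198960885564475, 'rvec': array([ 1.97717818,  0.95067257, -0.49742501]), 'tvec': array([-0.32739088, -0.22677026,  1.55061432])}
top {'fx': 388.1841514955672, 'fy': 388.1841514955672, 'cx': 321.5697996197498, 'cy': 206.78937238479475, 'k1': -0.05882487106774438, 'rvec': array([ 2.16555517, -2.21035854,  0.09250569]), 'tvec': array([-0.04138266,  0.55259451,  1.11997804])}
wrist {'fx': 289.6099459503466, 'fy': 289.6099459503466, 'cx': 322.01343713936336, 'cy': 201.09769487900172, 'k1': -0.009185019327811862, 'rvec': array([-2.37555566, -1.61050823, -0.25328626]), 'tvec': array([-0.72502805, -0.04116528,  0.37969809])}
0.15 [ 0.69436584  0.13302063  0.69443204 -0.13388701] 0.08593549335799827
```

View pics/scene0.png

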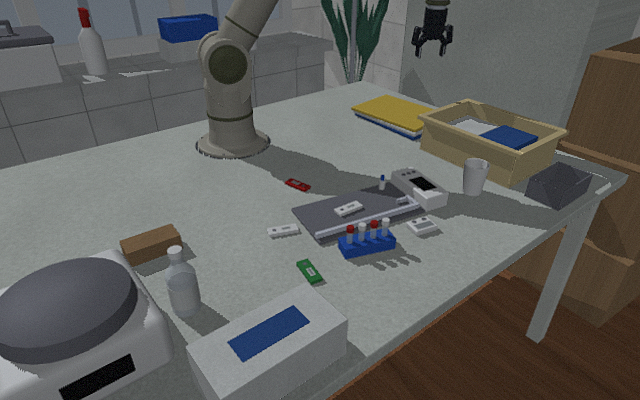

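View pics/top0.png

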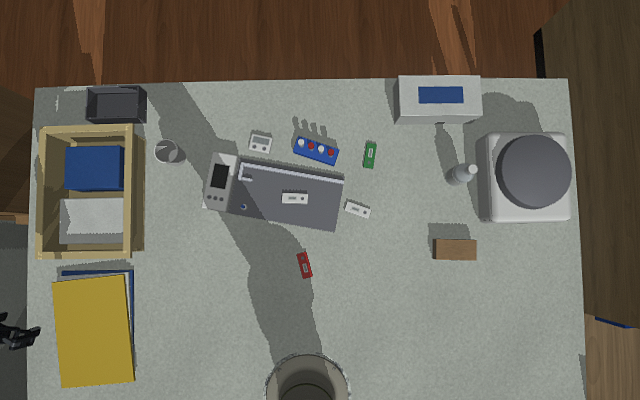

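View pics/wrist0.png

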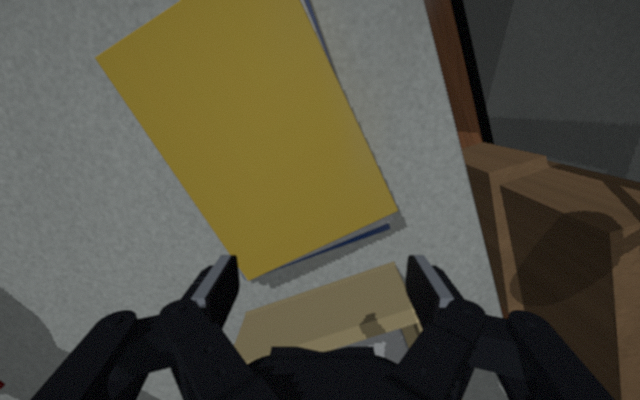

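The top view shows the deck (corners near (243,157), (343,178), (335,231), (227,213)), with the rail on its far side and the pocket and pod at the left, near (220,180). There are four cassette-like objects:
- White at (294,198), on the deck. This is the target.
- White at (357,209), on the table. This is the spare.
- Green at (370,155), a look-alike.
- Red at (304,264), a look-alike.

I'll enlarge the crop to confirm the target and take a first measurement.

```bash
cat > h.py <<'E'
import numpy as np, cv2
from scipy.spatial.transform import Rotation as R
def ray(p,px):
    px=np.atleast_2d(np.asarray(px,float))
    d=(px-[p["cx"],p["cy"]])/[p["fx"],p["fy"]]
    rd=np.linalg.norm(d,axis=1); r=rd.copy()
    for _ in range(30): r=rd/(1+p["k1"]*r*r)
    s=d*(r/np.maximum(rd,1e-12))[:,None]
    Rm=R.from_rotvec(p["rvec"]).as_matrix()
    D=np.c_[s,np.ones(len(s))]@Rm
    return -Rm.T@p["tvec"],D
def cast(p,px,z):
    o,D=ray(p,px); return (o+D*((z-o[2])/D[:,2])[:,None])[:,:2]
def proj(p,X):
    X=np.atleast_2d(np.asarray(X,float)); c=X@R.from_rotvec(p["rvec"]).as_matrix().T+p["tvec"]
    s=c[:,:2]/c[:,2:]; r2=(s**2).sum(1)
    return s*(1+p["k1"]*r2)[:,None]*[p["fx"],p["fy"]]+[p["cx"],p["cy"]]
E
python3 - <<'E'
from workcell import bot
from h import *
p=bot.camera_params("top"); im=cv2.imread("pics/top0.png")
cv2.imwrite("pics/topcrop.png",cv2.resize(im[130:250,190:390],None,fx=4,fy=4,interpolation=cv2.INTER_CUBIC))
c=cast(p,[(243,157),(343,178),(335,231),(227,213),(294,198)],.01);print(c)
print(cast(p,[(357,209)],0.01))
E
```

```text
[[ 0.70696325  0.17978178]
 [ 0.63735523 -0.11858993]
 [ 0.47991712 -0.09098964]
 [ 0.53961596  0.22814848]
 [ 0.58027193  0.02854794]]
[[ 0.54374176 -0.15786305]]
```

View pics/topcrop.png

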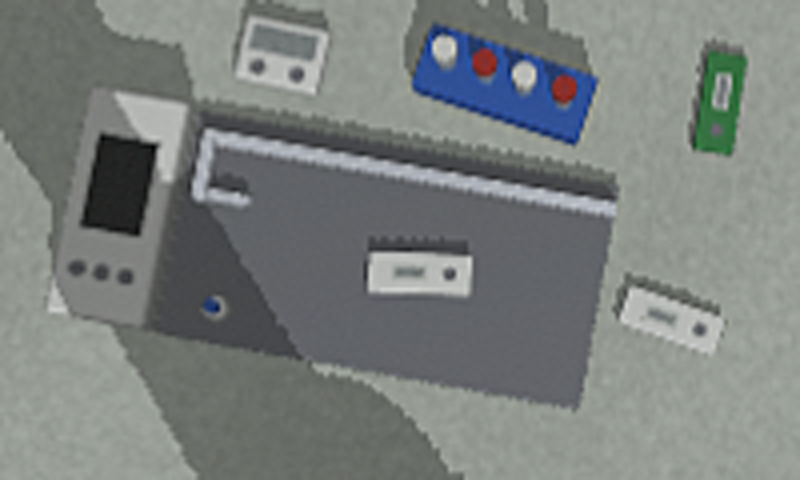

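The enlarged crop confirms it. The target at crop (420,272) is white, lies on the deck, and is turned slightly relative to the rail. The spare is off the deck at crop (670,315). Next I'll move the wrist camera over the deck for a precise look.

```bash
cat >> h.py <<'E'
def ori(yaw,flip=False):
    # tool x down, tool y along reader y (yaw of reader), or reversed
    y=np.array([-np.sin(yaw),np.cos(yaw),0])*(-1 if flip else 1); x=np.array([0,0,-1.])
    M=np.c_[x,y,np.cross(x,y)]; q=R.from_matrix(M).as_quat(); return [q[3],q[0],q[1],q[2]]
E
python3 - <<'E'
from workcell import bot
from h import *
q=bot.current_tcp_rot(); M=R.from_quat([q[1],q[2],q[3],q[0]]).as_matrix(); print(M.round(3))
p=bot.camera_params("wrist"); o,D=ray(p,[(320,200)]); 
print("cam in tool",M.T@(o-bot.current_tool_pos()), M.T@D[0])
for f in(0,1):
  for yaw in(-.2,-.2+np.pi/2):
    print(f,yaw,bot.ik([.53,.05,.25],ori(yaw,f)))
E
```

```text
[[-0.     0.371  0.929]
 [-0.001  0.929 -0.371]
 [-1.    -0.001  0.   ]]
cam in tool [-0.14235449  0.00076357 -0.07839063] [ 0.95230414 -0.00684946  0.30517635]
0 -0.2 [-0.25868154  0.34604019  0.07716483  2.02263412 -0.03740582  0.77421793
  1.21147216]
0 1.3707963267948966 [ 0.07206237  0.36694082 -0.36377456  2.00254186  0.17850891  0.80221313
  2.54743286]
1 -0.2 [-0.79342299  0.45386339  0.85303812  2.05220235 -0.46210653  0.83424533
 -1.44147756]
1 1.3707963267948966 [-0.53313972  0.36972987  0.4519073   2.03870415 -0.22623106  0.78032036
 -0.14597512]
```

Run:
```python
from workcell import bot
from h import *
bot.goto([.50,.06,.22],ori(-.2)); 
bot.command_gripper(.04)
p=bot.camera_params("wrist"); im=bot.get_image("wrist")[:,:,::-1]
cv2.imwrite("pics/w1.png",im)
import pickle; pickle.dump(p,open("w1.pkl","wb"))
print(bot.current_time_s(),bot.current_tool_pos(),bot.current_wrist_force(),bot.current_finger_gap())
```

```text
3.0417 [0.50000176 0.06001156 0.21998419] [ 0.32285593 -0.33288745 -1.19275834] 0.03988159206899261
```

View pics/w1.png

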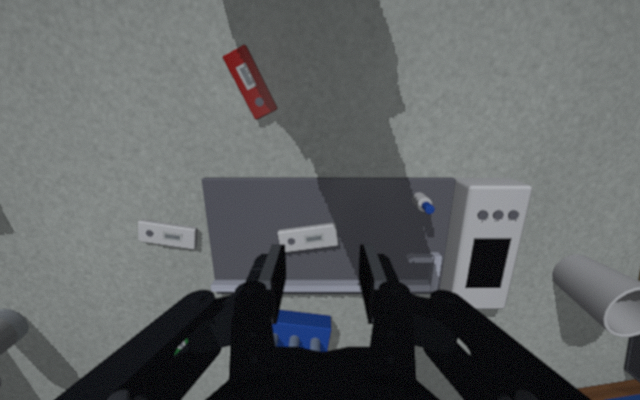

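Run:
```python
from h import *
im=cv2.imread("pics/w1.png"); c=im[165:305,195:465]
cv2.imwrite("pics/w1c.png",cv2.resize(c,None,fx=2.95,fy=2.95,interpolation=cv2.INTER_NEAREST))
g=cv2.cvtColor(im,cv2.COLOR_BGR2GRAY)
print(g[216:258,300]); print(g[216:258,325]); print(g[165:190,260]); print(g[270:305,240])
print(g[255,195:225],g[195,195:225])
```

```text
[ 80  80  79  80  78  82  78  82  79  81  99 124 148 163 168 161 157 157
 156 156 156 156 156 155 155 154 155 154 157 155 153 154 153 130  89  59
  52  60  65  72  74  80]
[ 78  81  80  82  81  79  82 103 129 152 166 163 157 153 153 154 153 153
 150 154 151 154 151 152 152 155 152 153 153 151 128  86  57  52  59  62
  70  78  79  81  82  79]
[130 131 130 129 126 131 131 131 126 127 129 119 102  86  88  84  79  82
  80  81  84  80  82  81  81]
[ 80  77  78  80  82  81  79  78  83  94 111 123 125 112  82  53  24  17
  23  24  18  13  13   7  10  11  14  13  13  12  13  13  10   3   4]
[131 127 124 126 127 130 128 128 131 130 132 132 134 128 126 117 104  86
  81  78  81  80  77  80  78  81  79  81  80  77] [135 131 129 126 124 127 129 124 108  91  79  80  81  82  81  77  82  79
  81  82  78  80  83  80  79  81  81  80  81  81]
```

View pics/w1c.png

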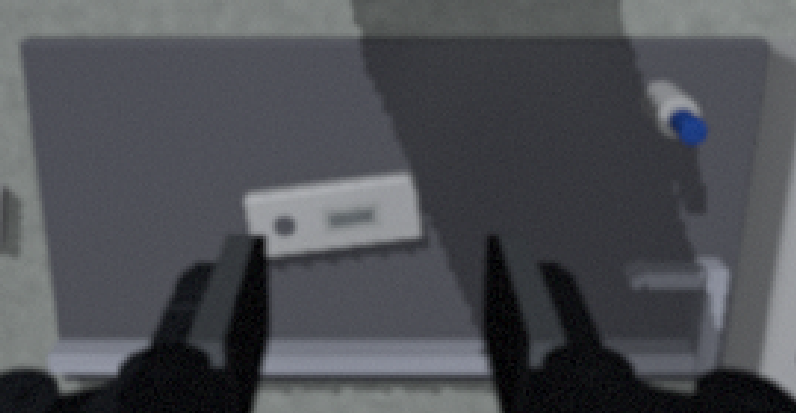

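Run:
```python
from h import *
import pickle
p=pickle.load(open("w1.pkl","rb")); g=cv2.GaussianBlur(cv2.imread("pics/w1.png",0),(3,3),0).astype(float)
def edge(cols,r0,r1,sgn):
    out=[]
    for c in cols:
        d=sgn*np.diff(g[r0:r1,c]); i=int(d.argmax())
        w=d[max(i-2,0):i+3].clip(0); out.append((c,r0+.5+(w*np.arange(max(i-2,0),max(i-2,0)+len(w))).sum()/w.sum()))
    return np.array(out)
def fitl(P):
    vx,vy,x,y=cv2.fitLine(P.astype(np.float32),cv2.DIST_HUBER,0,.001,.001).ravel(); return np.arctan2(-vx*np.sign(vy),abs(vy)),(x,y)
front=cast(p,edge(range(215,310,4),168,186,-1),.01); a,m=fitl(front); print("front yaw",a,m)
railfoot=cast(p,edge(range(218,252,3),272,284,1),.01); b,m2=fitl(railfoot); print("foot",b,m2)
# white mask of the cassette
for s,r0,r1,z in((1,216,238,.01),(1,216,238,.02),(-1,240,256,.02)):
    P=edge(range(290,332,3),r0,r1,s); print(z,fitl(cast(p,P,z)))
def uc(x,y): return (195+x/2.95,165+y/2.95)
print("deck left front corner/right",cast(p,[uc(22,38),uc(768,38)],.01))
print("cass corners top z.02: rightlow,rightup,leftlow,leftup",cast(p,[uc(421,237),uc(412,177),uc(253,258),uc(246,196)],.02))
print("rail end left foot, stop inner",cast(p,[uc(48,340)],.01),cast(p,[uc(705,265),uc(700,300)],.024))
print("dropper base",cast(p,[uc(658,90)],.01),"cap",cast(p,[uc(690,127)],.055))
```

```text
front yaw -0.20126304 (np.float32(0.4909349), np.float32(-0.0059045446))
foot -0.0 (np.float32(0.0), np.float32(0.0))
0.01 (np.float32(-0.057605464), (np.float32(0.56572235), np.float32(0.031741943)))
0.02 (np.float32(-0.05760499), (np.float32(0.5616841), np.float32(0.033004545)))
0.02 (np.float32(-0.05493493), (np.float32(0.59323335), np.float32(0.02620837)))
deck left front corner/right [[ 0.47605793 -0.08681474]
 [ 0.5386665   0.22272465]]
cass corners top z.02: rightlow,rightup,leftlow,leftup [[ 0.59604946  0.06217235]
 [ 0.5670082   0.0635797 ]
 [ 0.59138919 -0.01336183]
 [ 0.56146046 -0.00905718]]
rail end left foot, stop inner [[ 0.61940063 -0.12246243]] [[0.63263314 0.18338311]
 [0.6498986  0.17976221]]
dropper base [[0.55242956 0.17471213]] cap [[0.55313961 0.17268412]]<stdin>:8: RuntimeWarning: invalid value encountered in scalar divide
```

The measurements agree with the given sizes:

| Item | Measured |
|---|---|
| Reader yaw | -0.201 rad |
| Reader origin (world) | about (0.5907, 0.0510) |
| Deck front edge | 316 mm (320 given) |
| Cassette size | about 30 × 75.5 mm |
| Cassette in reader frame | (-6.5, -27) mm, +0.145 rad to the rail |
| Dropper in reader frame | (-62, 112) mm, out of the way |

Next I'll do a guarded touch of the deck, then push the cassette to the rail with both fingertips.

```bash
cat >> h.py <<'E'
YAW=-.2012; RX=np.array([np.cos(YAW),np.sin(YAW)]); RY=np.array([-RX[1],RX[0]]); O=np.array([.5907,.0510])
def W(x,y,z): return list(O+RX*x/1e3+RY*y/1e3)+[z]
def inr(P): P=np.asarray(P)[...,:2]-O; return np.stack([P@RX,P@RY],-1)*1e3
def F(bot):
    f=np.array(bot.current_wrist_force()); return np.array([f[:2]@RX,f[:2]@RY,f[2]]).round(2)
E
python3 - <<'E'
from workcell import bot
from h import *
q=ori(YAW)
bot.goto(W(-50,-27,.06),q); bot.line_to(W(-50,-27,.028),.08)
bot.wait(.2); print(F(bot))
hit=bot.line_to(W(-50,-27,.003),.02,guard=2.5)
zt=bot.current_tool_pos()[2]; print(hit,zt,F(bot),bot.current_time_s())
bot.line_to(W(-50,-27,zt+.003),.03); bot.wait(.2); print(F(bot),bot.current_tool_pos())
cv2.imwrite("pics/w2.png",bot.get_image("wrist")[:,:,::-1])
E
```

```text
[-0.18  0.27  0.14]
True 0.00857592322960454 [-0.77 -0.38  7.19] 5.4
[-0.2  -0.39 -0.36] [0.53622596 0.0345398  0.01145115]
```

View pics/w2.png

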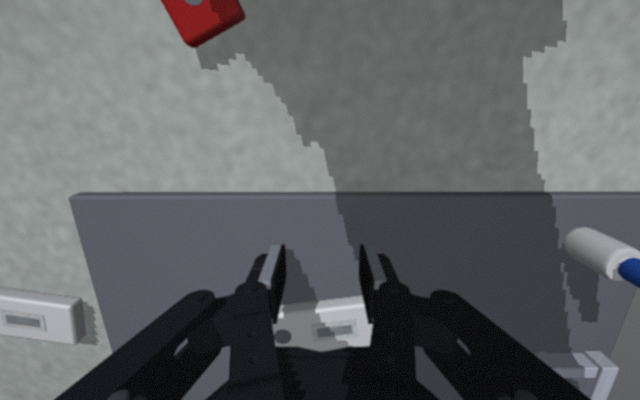

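The wrist view shows the fingertips just above the deck, behind the cassette and centred on it (about column 320). Now I'll push it to the rail.

Run:
```python
from workcell import bot
from h import *
z=.0115
bot.line_to(W(-15,-27,z),.06); print(F(bot))
hit=bot.line_to(W(25,-27,z),.03,guard=4); print(hit,inr(bot.current_tool_pos()),F(bot))
bot.wait(.3); print(F(bot),inr(bot.current_tool_pos()),bot.current_time_s())
for n in("top","scene"): cv2.imwrite(f"pics/{n}1.png",bot.get_image(n)[:,:,::-1])
a=cv2.resize(cv2.imread("pics/top1.png")[140:240,200:360],None,fx=4.9,fy=4.9,interpolation=2)
cv2.imwrite("pics/c1.png",a)
```

```text
[-0.09 -0.61 -0.99]
True [ 18.44826095 -27.12633703] [ 0.44 -0.15  0.23]
[-0.52  1.09  0.06] [ 18.179431   -27.22087977] 7.9833
```

View pics/c1.png

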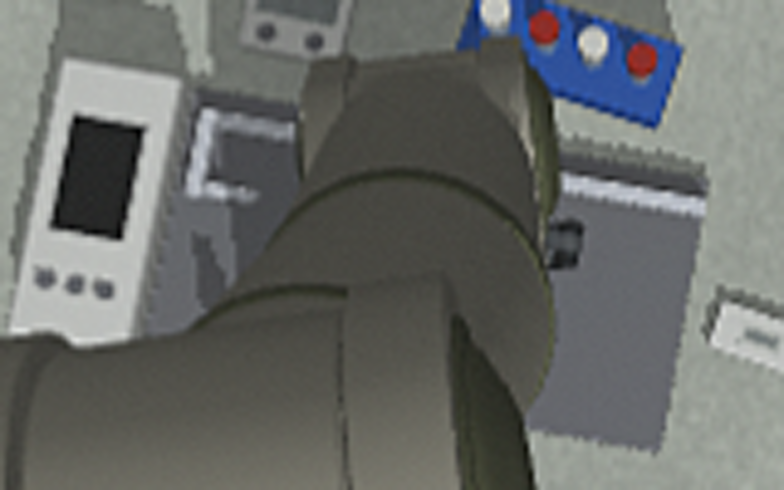

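The arm hides the cassette in the top view. The stop at reader x = 18.4 mm matches the 19 mm expected at the rail. I'll press on gently in small steps to build up a steady force.

Run:
```python
from workcell import bot
from h import *
z=.0115
for x in(18.5,19,19.5,20,20.5,21,21.5,22):
    bot.line_to(W(x,-27,z),.02); bot.wait(.15); f=F(bot); print(x,f,inr(bot.current_tool_pos()).round(2),bot.current_time_s())
    if f[0]<-5: break
cv2.imwrite("pics/s2.png",cv2.resize(bot.get_image("scene")[:,:,::-1][150:260,270:460],None,fx=4.2,fy=4.2,interpolation=2))
```

```text
18.5 [-0.9   1.16  0.44] [ 18.5  -26.97] 8.4833
19 [-1.04  0.2   0.86] [ 18.66 -27.01] 8.8833
19.5 [-5.53  0.52  2.1 ] [ 18.72 -27.05] 9.2833
```

View pics/s2.png

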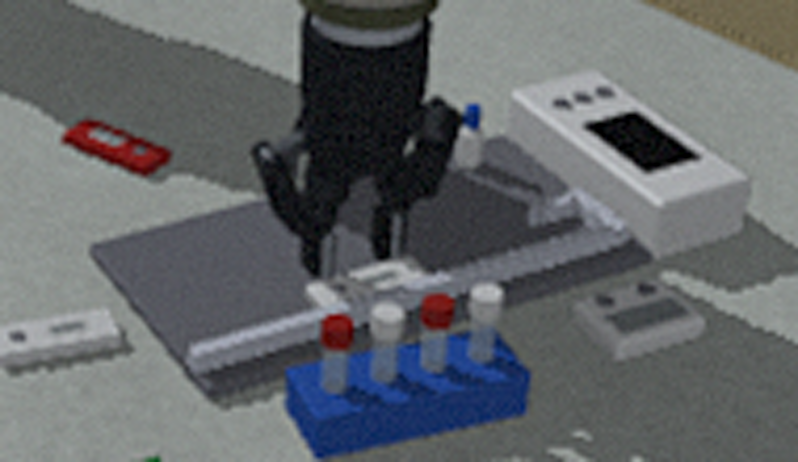

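The scene view shows the cassette flush on the rail at about (370,285), with the tips behind it. The force holds at 5.5 N with no further advance, so stage 1 is met. Next I'll drag it along the rail under regulated pressure.

Run:
```python
from workcell import bot
from h import *
z=.0115; x=19.5; y=-27
while y<64:
    y=min(y+8,64); bot.line_to(W(x,y,z),.04); f=F(bot); print(y,round(x,2),f,inr(bot.current_tool_pos()).round(2),round(bot.current_time_s(),2))
    x+=np.clip((6+f[0])/12,-.5,.4)
bot.wait(.2);print(F(bot))
cv2.imwrite("pics/s3.png",cv2.resize(bot.get_image("scene")[:,:,::-1][150:260,270:460],None,fx=4.2,fy=4.2,interpolation=2))
cv2.imwrite("pics/w3.png",bot.get_image("wrist")[:,:,::-1])
```

```text
-19 19.5 [-5.68  1.14  1.46] [ 18.72 -18.75] 9.68
-11 19.53 [-5.35  0.61  1.13] [ 18.7  -10.72] 10.03
-3 19.58 [-4.98  0.99  0.55] [18.69 -2.73] 10.38
5 19.67 [-5.13  0.28  2.32] [18.68  5.23] 10.73
13 19.74 [-7.26  1.45  1.39] [18.67 13.19] 11.08
21 19.63 [-5.75  0.96  1.12] [18.65 21.28] 11.43
29 19.65 [-5.86 -0.16  0.62] [18.65 29.28] 11.78
37 19.67 [-6.73  1.05  1.34] [18.65 37.27] 12.13
45 19.6 [-5.52  0.96  0.9 ] [18.61 45.33] 12.48
53 19.64 [-5.72  1.74  1.08] [18.61 53.35] 12.83
61 19.67 [-6.65  0.25  0.95] [18.56 61.34] 13.18
64 19.61 [-5.13  0.43  1.2 ] [18.59 63.97] 13.43
[-6.23 -0.2   0.28]
```

View pics/s3.png

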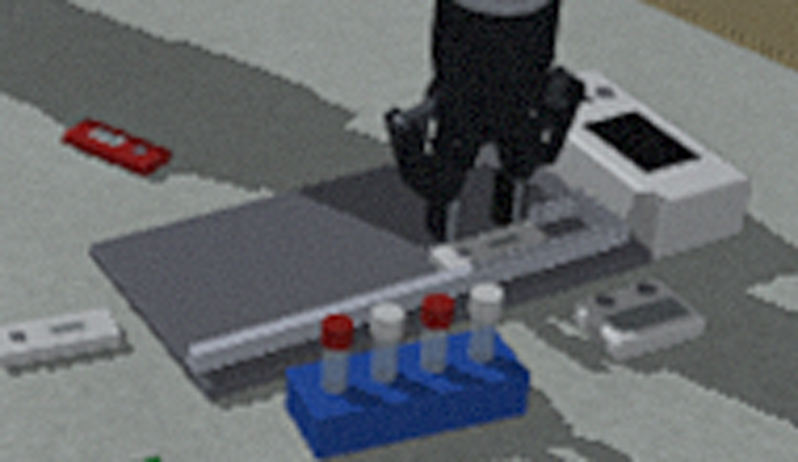

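View pics/w3.png

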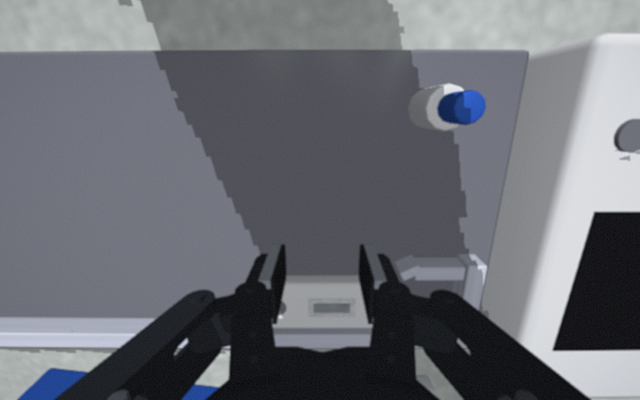

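The cassette followed without slipping; it now sits at about y = 64 mm, still flush, with its leading end at the pocket mouth. The scene view shows its tail at (450,262). I'll back off, close the fingers, press near its rear (clear of the lip) and keep sliding it pressed to the rail until the stop is felt.

Run:
```python
from workcell import bot
from h import *
bot.line_to(W(5,64,.0125),.08); bot.line_to(W(5,64,.016),.08); bot.command_gripper(0.0)
bot.line_to(W(5,46,.016),.1); 
cv2.imwrite("pics/w4.png",bot.get_image("wrist")[:,:,::-1])
bot.line_to(W(5,46,.0135),.05); bot.wait(.1);print(F(bot))
z=.0135;x=17
while x<21:
    bot.line_to(W(x,46,z),.02); bot.wait(.1); f=F(bot); print(round(x,2),f,inr(bot.current_tool_pos()).round(2))
    if f[0]<-4: break
    x+=.5
print(bot.current_time_s())
```

```text
[-0.34 -0.1   0.15]
17 [-0.61 -0.23 -0.36] [16.81 46.04]
17.5 [ 0.4  -0.58 -0.03] [17.46 46.02]
18.0 [-0.27 -0.78 -0.16] [18.01 45.97]
18.5 [-0.7   0.08  0.24] [18.53 45.96]
19.0 [-2.16  0.33  1.2 ] [18.55 45.91]
19.5 [-5.    1.19  2.54] [18.64 45.95]
18.1167
```

View pics/w4.png

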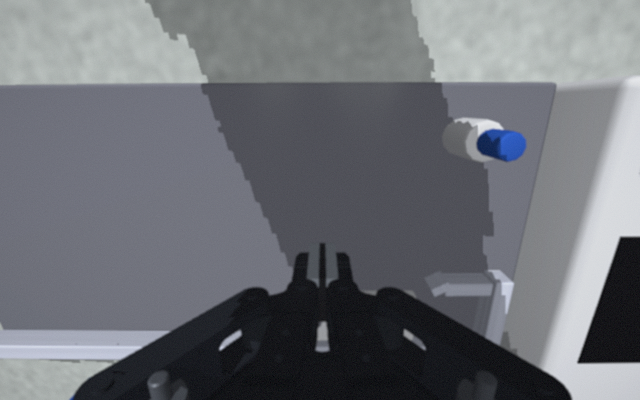

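The wrist view shows the closed tips behind the cassette, well short of the lip at (435,285). Pressed contact is back at 5 N, so I'll slide it home.

Run:
```python
from workcell import bot
from h import *
z=.0135;x=19.5;y=46
while y<87:
    y+=4 if y<78 else 1; bot.line_to(W(x,y,z),.035); f=F(bot); print(y,round(x,2),f,inr(bot.current_tool_pos()).round(2),round(bot.current_time_s(),2))
    x+=np.clip((6+f[0])/12,-.4,.4)
    if f[1]<-3: break
bot.line_to(W(5,y,z),.05); bot.line_to(W(0,y-5,.05),.1); bot.line_to(W(-10,20,.12),.2)
cv2.imwrite("pics/w5.png",bot.get_image("wrist")[:,:,::-1])
import pickle; pickle.dump(bot.camera_params("wrist"),open("w5.pkl","wb")); print(bot.current_time_s())
```

```text
50 19.5 [-5.44  0.21  1.83] [18.59 49.91] 18.38
54 19.55 [-5.65 -0.19  1.33] [18.61 53.89] 18.65
58 19.58 [-4.83  0.2   1.3 ] [18.6 57.9] 18.92
62 19.67 [-5.29  0.01  1.04] [18.6  61.86] 19.18
66 19.73 [-5.78 -0.37  0.84] [18.58 65.86] 19.45
70 19.75 [-6.4  -1.14  1.  ] [18.6  69.81] 19.72
74 19.72 [-5.72 -0.2   0.48] [18.57 73.88] 19.98
78 19.74 [-5.24 -0.25  1.35] [18.58 77.89] 20.25
79 19.8 [-5.9  -0.57  2.43] [18.59 78.42] 20.5
80 19.81 [-6.55 -2.03  0.79] [18.58 79.28] 20.75
81 19.77 [-5.83 -0.64  1.44] [18.62 80.2 ] 21.0
82 19.78 [-5.9  -0.82  0.82] [18.56 81.13] 21.25
83 19.79 [-5.44 -1.43  1.3 ] [18.56 82.21] 21.5
84 19.84 [-4.97 -2.16  1.51] [18.53 83.17] 21.75
85 19.92 [-6.2  -2.18  1.72] [18.58 84.06] 22.0
86 19.9 [-5.65 -1.81  2.15] [18.55 85.11] 22.25
87 19.93 [-6.69 -2.58  1.05] [18.56 86.06] 22.5
24.1417
```

View pics/w5.png

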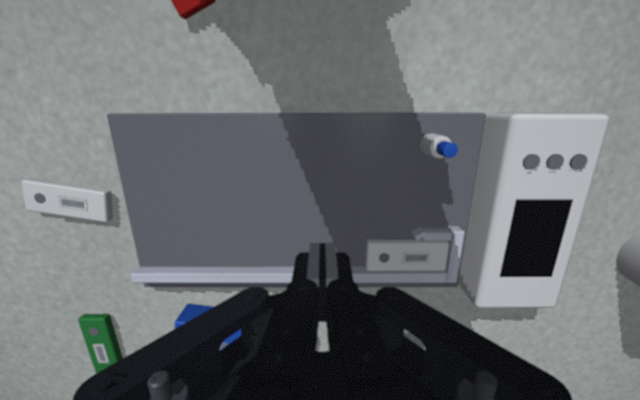

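The cassette is in the pocket at about (367–447, 240–272). The -y force rose from about y = 80 mm on as the tips slipped, which means the end stop was reached. I'll measure the gaps, then confirm with a guarded push on the tail end.

Run:
```python
from workcell import bot
from h import *
import pickle
p=pickle.load(open("w5.pkl","rb")); im=cv2.imread("pics/w5.png")
cv2.imwrite("pics/w5c.png",cv2.resize(im[215:300,345:485],None,fx=5.7,fy=5.7,interpolation=2))
print("tail end top",inr(cast(p,[(367,241),(367.5,271)],.02)), "head",inr(cast(p,[(447,241),(448,270)],.02)))
print("rack px(315,151) top", inr(cast(bot.camera_params("top"),[(315,151)],.07)))
bot.line_to(W(42,28,.12),.2); bot.line_to(W(42,28,.03),.15); bot.line_to(W(42,28,.0135),.05); bot.wait(.2); print(F(bot))
hit=bot.line_to(W(42,58,.0135),.02,guard=4); print(hit,inr(bot.current_tool_pos()),F(bot)); bot.wait(.2); print(F(bot),inr(bot.current_tool_pos()),bot.current_time_s())
```

```text
tail end top [[27.79227641 63.02057559]
 [59.13204977 65.04038827]] head [[ 27.72513597 136.55886058]
 [ 58.02442244 141.59125335]]
rack px(315,151) top [[131.99000467 -62.67357447]]
[0.73 0.2  0.31]
True [42.15529542 56.05402968] [-0.18 -0.73  6.24]
[ 0.14 -0.46  5.7 ] [42.16485622 56.02272227] 27.4917
```

View pics/w5c.png

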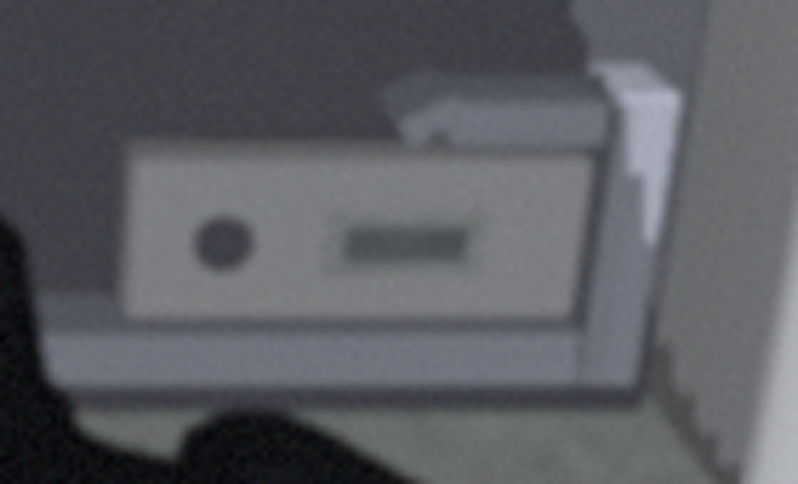

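The crop shows the cassette flush on the rail with its head at the stop. The tail push, though, gave mostly upward force on the tool (5.7 N). I'll check the height, back straight off and look.

Run:
```python
from workcell import bot
from h import *
print(bot.current_tool_pos())
cv2.imwrite("pics/s6.png",cv2.resize(bot.get_image("scene")[:,:,::-1][150:260,300:490],None,fx=4.2,fy=4.2,interpolation=2))
bot.line_to(W(42,45,.0135),.05); bot.wait(.2); print(F(bot),bot.current_tool_pos())
cv2.imwrite("pics/s7.png",cv2.resize(bot.get_image("scene")[:,:,::-1][150:260,300:490],None,fx=4.2,fy=4.2,interpolation=2))
```

```text
[0.64321016 0.09746616 0.01362124]
[ 0.31 -2.4   6.61] [0.64083245 0.08583204 0.01367053]
```

View pics/s6.png

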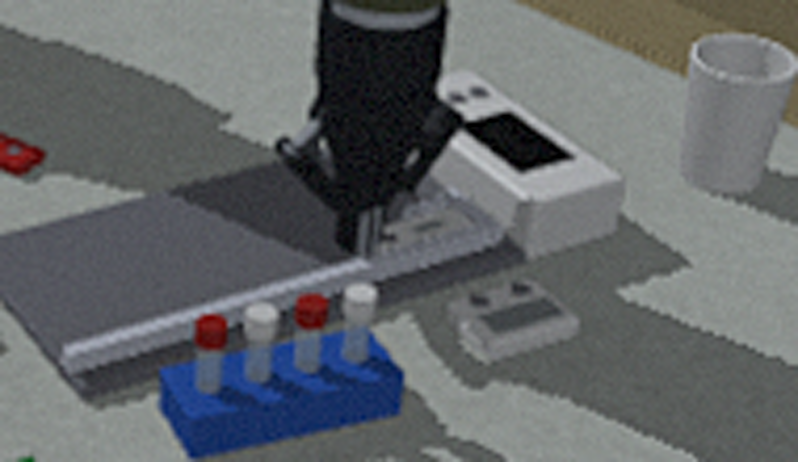

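View pics/s7.png

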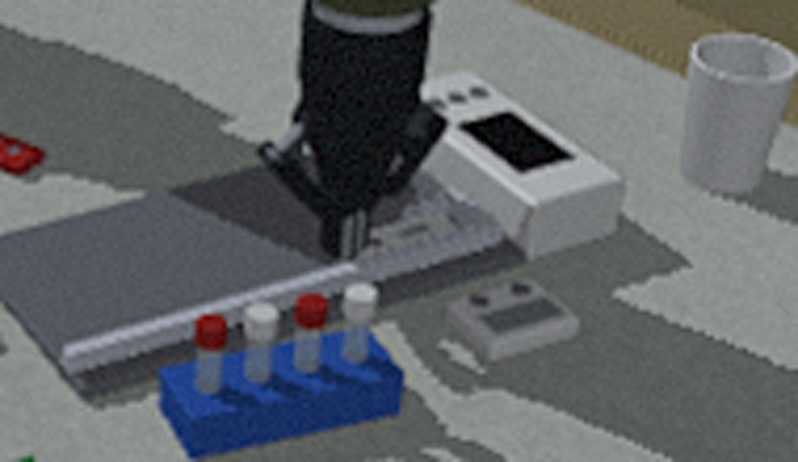

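Backed off, the force is unchanged, so the tips were rubbing the deck after the jaws shifted sideways, and were not on the cassette. I'll lift away and re-measure.

Run:
```python
from workcell import bot
from h import *
bot.line_to(W(42,42,.03),.05); bot.wait(.2); print(F(bot),bot.current_finger_gap()); bot.line_to(W(10,10,.13),.2)
bot.line_to(W(-40,60,.17),.25)
im=bot.get_image("wrist")[:,:,::-1];cv2.imwrite("pics/w8.png",im)
import pickle; pickle.dump(bot.camera_params("wrist"),open("w8.pkl","wb")); print(bot.current_time_s(),F(bot))
```

```text
[ 0.09 -0.6  -0.31] 7.451842858739678e-05
30.0667 [ 0.14 -0.59  0.44]
```

View pics/w8.png

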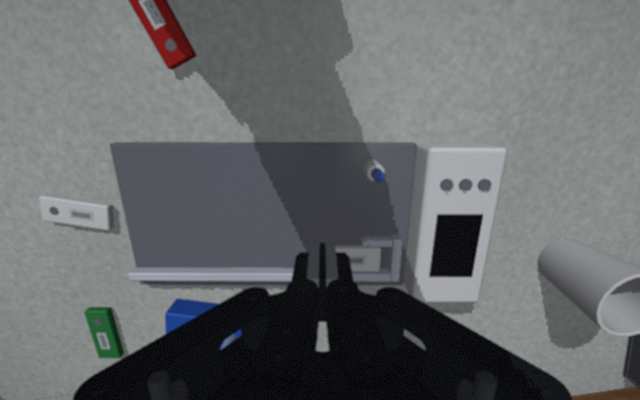

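A dark gap seems to show at the head, near (385,260). I'll take a better view.

Run:
```python
from workcell import bot
from h import *
bot.line_to(W(-10,20,.12),.25); bot.wait(.2)
im=bot.get_image("wrist")[:,:,::-1];cv2.imwrite("pics/w9.png",im)
import pickle; pickle.dump(bot.camera_params("wrist"),open("w9.pkl","wb")); print(bot.current_time_s())
cv2.imwrite("pics/w9c.png",cv2.resize(im[215:300,345:485],None,fx=5.7,fy=5.7,interpolation=2))
```

```text
30.75
```

View pics/w9c.png

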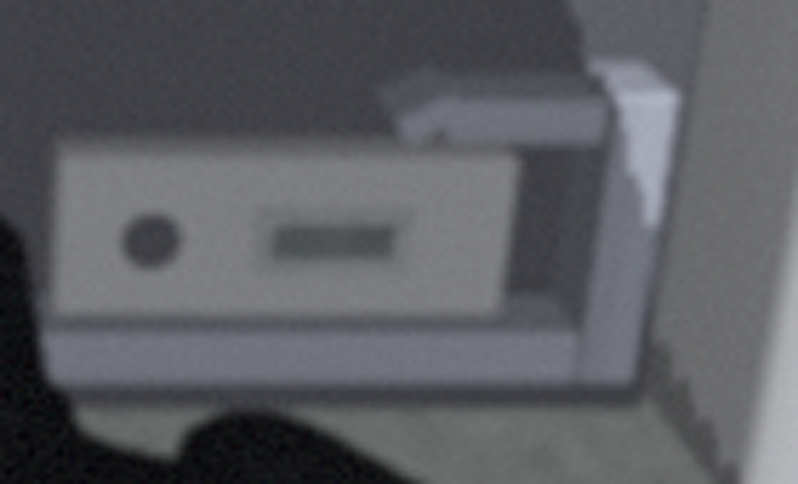

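The crop shows the head about 11 mm short of the stop now. The tail push overrode the top edge, and my retreat dragged the cassette back. It is still flat and on the rail. The side-press drag worked before, so I'll repeat it to bring the cassette home and skip the tail push.

Run:
```python
from workcell import bot
from h import *
bot.line_to(W(2,69,.05),.25); bot.line_to(W(2,69,.0135),.1); bot.wait(.1); print(F(bot))
z=.0135;y=69;bot.line_to(W(15,y,z),.06);x=17.5
while x<21:
    bot.line_to(W(x,y,z),.03); bot.wait(.05); f=F(bot); print(round(x,2),f,inr(bot.current_tool_pos()).round(2))
    if f[0]<-4: break
    x+=.5
while y<87.5:
    y+=3 if y<75 else 1.5; bot.line_to(W(x,y,z),.035); f=F(bot); print(y,round(x,2),f,inr(bot.current_tool_pos()).round(2))
    x+=np.clip((6+f[0])/12,-.4,.4)
bot.line_to(W(5,y,z),.08); bot.line_to(W(0,y-5,.05),.15); bot.line_to(W(-10,20,.12),.25)
bot.wait(.1)
im=bot.get_image("wrist")[:,:,::-1];cv2.imwrite("pics/w10.png",im)
import pickle; pickle.dump(bot.camera_params("wrist"),open("w10.pkl","wb")); print(bot.current_time_s())
cv2.imwrite("pics/w10c.png",cv2.resize(im[215:300,345:485],None,fx=5.7,fy=5.7,interpolation=2))
```

```text
[-0.04  1.24 -0.15]
17.5 [-0.11  0.01  0.33] [17.4  68.99]
18.0 [ 0.02 -0.25 -0.72] [17.94 69.01]
18.5 [-0.81 -0.8   0.84] [18.45 68.99]
19.0 [-2.05  0.34  1.74] [18.51 68.98]
19.5 [-4.89  0.81  2.25] [18.59 68.98]
72 19.5 [-5.12  0.09  1.99] [18.57 71.77]
75 19.57 [-5.66 -1.08  1.46] [18.58 74.71]
76.5 19.6 [-5.49 -1.34  0.95] [18.58 75.93]
78.0 19.64 [-4.98 -1.54  1.88] [18.57 77.32]
79.5 19.73 [-6.29 -0.37  1.01] [18.59 78.75]
81.0 19.71 [-6.14 -1.99  1.66] [18.57 80.27]
82.5 19.69 [-5.93 -1.76  1.4 ] [18.57 81.68]
84.0 19.7 [-4.55 -2.07  1.7 ] [18.55 83.11]
85.5 19.82 [-5.41 -1.28  0.2 ] [18.56 84.5 ]
87.0 19.87 [-6.05 -1.85 -1.07] [18.55 85.97]
88.5 19.87 [-6.09 -2.21 -0.02] [18.53 87.46]
37.8917
```

View pics/w10c.png

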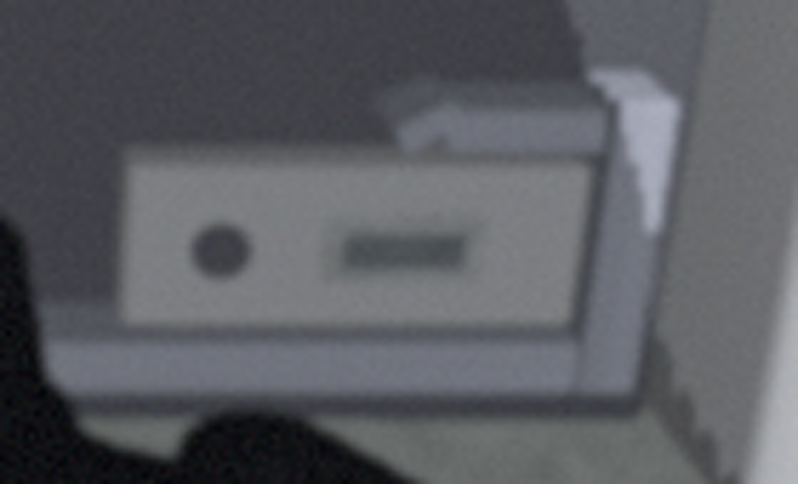

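The cassette is home again and the slip force is the same as before. One numeric check of the gaps before handing in.

Run:
```python
from h import *
import pickle
p=pickle.load(open("w10.pkl","rb"))
g=cv2.cvtColor(cv2.imread("pics/w10.png"),cv2.COLOR_BGR2GRAY).astype(float)
for r in(250,255,262): print(r,g[r,360:372].astype(int),g[r,440:466].astype(int))
for c in(380,410,430): print(c,g[236:292,c].astype(int))
u=lambda x,y:(345+x/5.7-.5,215+y/5.7-.5)
print("tail",inr(cast(p,[u(122,165),u(118,320)],.02)),"head",inr(cast(p,[u(592,165),u(576,322)],.02)),"stop inner top",inr(cast(p,[u(608,165),u(586,322)],.024)))
print("rail top inner edge",inr(cast(p,[u(160,340),u(540,340)],.024)),"cass far edge",inr(cast(p,[u(160,325),u(540,326)],.02)))
```

```text
250 [ 63  65  65  66  65  72  88 104 121 124 127 126] [123 126 126 125 127 125 125 110  89  73  82  97 111 113 111 113 117 130
 157 170 160 130  99  91 101 106]
255 [ 64  67  67  61  68  77  94 111 120 127 126 126] [127 125 129 125 127 125 116  97  77  75  94 108 112 114 114 115 117 123
 137 139 124 101  94  98 101 105]
262 [ 65  64  65  64  68  81  98 115 122 126 127 127] [127 126 126 128 126 113  94  78  79  98 110 113 112 114 114 116 118 118
 112 104  94  90 102 106 106 103]
380 [ 64  65  65  68  78  91  93 102 116 122 126 125 126 128 127 128 128 124
 115  98  78  70  66  64  70  75  91 111 122 127 127 125 123 126 123 115
  97  90  94 104 113 114 118 117 115 112 108 100  80  67  66  61  54  43
  28  11]
410 [ 66  65  64  70  80  90  97 104 116 124 124 125 125 128 127 125 124 122
 116 105  95  83  79  80  81  87  99 112 119 123 126 125 124 127 121 114
  98  89  93 105 114 115 114 113 119 115 113 100  85  69  65  68  86 102
 108 106]
430 [115 114 114 112 113 102  98 103 118 122 129 124 126 126 125 127 126 120
 120 120 122 120 124 127 124 123 125 126 127 125 126 125 125 127 123 113
 100  90  96 107 115 118 117 116 118 117 113 105  85  64  64  67  84 102
 110 112]
tail [[29.533328   62.1710768 ]
 [57.90880564 62.88329439]] head [[ 29.36780713 137.9385535 ]
 [ 58.14658107 139.18227442]] stop inner top [[ 27.41839839 138.5622832 ]
 [ 55.7228686  138.88454433]]
rail top inner edge [[ 59.2089114   69.28399709]
 [ 59.0970463  131.76147769]] cass far edge [[ 58.83792229  69.91913715]
 [ 58.91190641 133.27089564]]
```

The gaps come out at about 0.2 mm at the stop (head 138.6, stop 138.7 mm) and at the rail (cassette 58.9, rail 59.1 mm), with the side parallel to the rail. The arm is clear at z = 0.12 m.

Run:
```python
from workcell import bot
from h import *
print(F(bot),bot.current_tool_pos(),bot.current_time_s())
bot.job_done()
```

```text
[ 0.39  0.12 -0.23] [0.58463818 0.07407039 0.11861216] 37.8917
the job is handed in; nothing more can be done
```

The cassette is in the corner pocket, flush on the rail and up against the end stop. I handed the job in at 37.9 s, with the arm clear at about 0.12 m height.

- **What I did:** I pushed the cassette squarely to the rail with both fingertips. I then slid it along under about 5–6 N of side pressure, and repositioned once so the fingers would clear the lip.
- **What went wrong:** I added a push on the tail end to confirm it was home. The fingertips rode onto the cassette's top, and I misread that as rubbing on the deck. Backing off then dragged the cassette about 11 mm back out. It stayed flat and on the rail, and a second side-pressed slide brought it home again.
- **Last checks:** The final picture puts the gaps to the stop and the rail at about 0.2 mm, within measurement error, and the side parallel to the rail. The wrist force read near zero.
- **Not measured:** I did not re-measure the bystanders' positions. No picture showed any of them moved. I also took the rail contact force from the wrist reading, not from a direct measurement.

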